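Gauge the rod blocks and tray the one that passes

TASK

Two drilled aluminium rod blocks for the board holder lie on the bench, and the pin gauge will go into the bore of only one of them. Take the gauge from its black stand and seat it fully home in the block it fits, then carry that block, with the gauge still standing in it, to the shallow steel tray and set it down flat inside. Leave the other block where it lies.

Things in the scene. Friction and masses are not known exactly. Their poses are not given: they have to be found in the camera images.
- gauge_grip (a point): Centre of the round dark grip (28 mm wide, 32 mm high) of the upright steel pin gauge, 100 g. Below the grip a bright pin 20 mm wide reaches 22 mm down, its last 12 mm tapering to 8 mm. It starts pin-down in the hole of a fixed round black stand, 58 mm wide and 24 mm high, grip resting on the stand's top (this point 40 mm above the bench); it lifts straight out.
- block_a_center (a point): The centre of a loose plain square aluminium block, 46 x 46 x 24 mm (z up, x and y along its sides), 110 g, lying flat on the bench, with a vertical through-bore 25 mm in diameter in its middle: the gauge goes in until the grip's underside rests on the block's top (gauge_grip then 28 mm above this point).
- block_b_center (a point): The centre of a second loose block, the same outside (46 x 46 x 24 mm), lying flat, with a through-bore only 14 mm in diameter in its middle: the gauge's pin does not go in.
- tray: A fixed shallow open tray of bare steel, 180 x 180 mm outside, walls 3 mm thick and 12 mm high, floor 3 mm thick. The origin lies under its centre at bench height, x and y along its sides, z up.
Not all that is in view belongs to the job. Leave any orange or red look-alike of the part that bears gauge_grip alone.

How it is judged:
By the outcome, as a careful person would: the job done as asked, in the order asked, and still so for the second after the job is handed in, with the robot touching nothing.
It also fails if it takes over 64 s, if anything falls off the work surface, if the arm or the gripper's body presses on something with over 40 N, if the wrist force passes 120 N, or if a joint passes its speed limit or range.

ROBOT

A 6-joint arm with a two-finger parallel gripper is mounted at the origin on the work surface. World frame = base frame: x ahead of the robot, y to its left, z up, the work surface at z = 0. Lengths are in m, angles in rad, forces in N, time in s.
With the tool pointing down it reaches from about 0.425 to 0.95 m from the base axis. Payload 14.7 kg.
Tool frame: the origin (TCP) lies midway between the tips of the shut fingers; the grasp point (between the pads) lies 19 mm behind it (bot.grip_depth is the distance from the TCP to the grasp point, in m); x points along the fingers, y is the direction in which the jaws open and shut, and the axes are right-handed (so a half turn about x gives the same grasp; the last joint's range is limited). The gripper opens to 85 mm and grips with 20 to 120 N. Pads are 22 mm wide; open, the fingers measure 114 mm over their backs; the gripper's body (76 mm by 85 mm) begins 54 mm behind the grasp point. The pads swing forward as they close: fully open they stand 13 mm farther back than shut.
Start: joints at [-1.283, 0.48, 1.596, -0, 1.065, -0.047], TCP at [0.214, -0.614, 0.231] pointing down, gripper open.
Joint ranges: [-2.75, 2.75], [-0.82, 2.05], [0.23, 2.67], [-1.56, 4.7], [0.09, 2.69], [-2.92, 2.92]. Speed limits (rad/s): [1.89, 1.89, 2.39, 3.01, 3.01, 3.01].

INTERFACE

Orientations are given as a rotation vector (axis times angle).
In Python, from bench import bot gives the robot as it stands. The module is installed in compiled form; this text tells all that it offers.
- The arm moves only by the shell command python3 -m inch 'ROWS' [FORCE]. ROWS is JSON, a list of rows, each a list of 3 entries, a list of its own where there are three numbers: the turn, a rotation vector about the tool's x, y, z in rad, then the shift along the tool's x, y, z in m, then the closure, from 0 (fully open) to 1 (shut). In form: [[[wx, wy, wz], [tx, ty, tz], jaw], ...]. A call has 1 to 8 rows; each row shifts and turns the commanded pose from where the row before left it, along the tool's axes as they then stand; what a row does not reach is not made up. A row lasts 1/10 s, in which the tool goes at most 50 mm and 8.59 degrees, less where a joint would pass 70% of its speed; a pose out of reach is approached as far as the arm can. A call with a gripper value outside its range is refused whole. The fingers move at their own pace and stop on an object; FORCE is the grip in N (left out, the last holds). Time passes only in rows, so rows that do not move let the fingers close. It gives the time, the measured TCP pose, the force and the opening at its end, in the units of the state.
- bot.sense(): the state, without advancing time (a new reading comes with each control period).
- bot.camera(name): name is "side" or "top"; returns a dict with "color" (400x640x3 uint8, blue, green, red), "fx", "fy", "cx", "cy" (pixels), "T" (4x4, takes a point from camera to world coordinates). Camera axes: x right, y down, z forward; pixel columns grow to the right and rows downward; lengths in m; the calibration is good to about 2 mm. A picture is of the moment at which its call begins. There is no depth.
- bot.hand_in(): hands the job in, once; it reports no verdict.
Trained networks look in a picture, given as the dict that the camera call returned (one of the last four; its "shot" number tells which), for a name from the list of things; names that differ only in an ending like _2 or _b are one class to them, and where a whole thing is asked for, a point or a joint stands for the part that bears it (a point fixed in the world has none). Each returns a list of dicts, best first, with "score" (0 to 1); they miss things now and then, are a little off and sometimes report something else, mostly with a low value. They report only what shows in the picture. A call takes as long as a camera call. They do not tell look-alikes from the thing itself.
- bot.regions_of(label, picture): "region" (400x640 bool, what is visible of it) and "bbox" ([left, top, right, bottom] in pixels, round what is visible of it).
- bot.tip_of(label, picture): "pixel" ([column, row] in pixels: a listed point, or the origin of a listed thing).
The state is a dict: "clock": time; "q": joint angles; "qvel": joint speeds; "effort": joint torques, N m; "position": TCP position; "tcp_rot": TCP orientation; "ft_force": force on the tool from outside, world axes, zero at the start; "wrist_torque": the same for the moment, N m; "finger_gap": finger opening in m.
Only numpy, scipy, OpenCV 4.12 (cv2) and the standard library are available. Lean on these libraries where they do the work, as an engineer would, in place of code of your own. Each camera call takes 0.05 s, during which the arm holds its last target. There are 200 camera calls.

## Working session

There is one attempt and no reset: what is moved stays moved. The work goes in short steps, Python scripts to look and compute and a shell command to move; the robot and the scene stay as the last step left them, time stands still between calls to the robot, and variables do not carry over. Pictures are saved under pics/ and viewed, about 8 in all and at most 12, crops included, and the job is handed in when it is done.

```bash
mkdir -p pics; cat > h.py <<'E'
import numpy as np, cv2
from bench import bot
def ray(c,px):
    d=np.array([(px[0]-c["cx"])/c["fx"],(px[1]-c["cy"])/c["fy"],1.]);T=np.array(c["T"]);return T[:3,3],T[:3,:3]@d
def at(c,px,z):
    o,d=ray(c,px);return o+d*(z-o[2])/d[2]
def proj(c,p):
    T=np.array(c["T"]);q=T[:3,:3].T@(np.array(p)-T[:3,3]);return np.array([c["fx"]*q[0]/q[2]+c["cx"],c["fy"]*q[1]/q[2]+c["cy"]])
Z=dict(gauge_grip=.04,block_a_center=.012,block_b_center=.012,tray=0.)
E
cat > a.py <<'E'
from h import *
s=bot.sense();print({k:np.round(v,3) for k,v in s.items()},bot.grip_depth)
ims=[]
for n in("top","side"):
    c=bot.camera(n);ims.append(c["color"]);print(n,np.round(c["T"],3).tolist(),c["fx"])
    for l in Z:
        for r in bot.tip_of(l,c)[:4]:print(l,"tip",np.round(r["pixel"],1),round(r["score"],2),at(c,r["pixel"],Z[l]).round(4))
        for r in bot.regions_of(l,c)[:4]:print(l,"reg",r["bbox"],round(r["score"],2))
    cv2.imwrite(f"pics/{n}0.png",c["color"])
E
python3 a.py
```

```text
{'clock': np.float64(0.0), 'q': array([-1.283,  0.481,  1.597,  0.   ,  1.065, -0.047]), 'qvel': array([ 0.   , -0.001,  0.002, -0.001, -0.   , -0.002]), 'effort': array([ 7.0000e-03, -9.5060e+01, -4.3017e+01,  1.0000e-03,  1.3000e-02,
        0.0000e+00]), 'position': array([ 0.213, -0.614,  0.231]), 'tcp_rot': array([ 2.04 ,  0.346, -2.041]), 'ft_force': array([0.11 , 0.319, 0.201]), 'wrist_torque': array([ 0.008, -0.027, -0.052]), 'finger_gap': np.float64(0.086)} 0.0187
top [[0.119, -0.971, 0.209, 0.349], [-0.993, -0.116, 0.027, -0.016], [-0.002, -0.21, -0.978, 0.893], [0.0, 0.0, 0.0, 1.0]] 448.5687937504369
gauge_grip tip [279.2 229.6] 0.73 [0.478  0.0801 0.04  ]
gauge_grip tip [330.8 221. ] 0.68 [ 0.5065 -0.0166  0.04  ]
gauge_grip tip [302.8 186.4] 0.56 [0.5686 0.0459 0.04  ]
gauge_grip reg [272.4, 220.8, 288.4, 238.2] 0.75
gauge_grip reg [295.0, 176.9, 305.2, 192.0] 0.45
block_a_center tip [477.2 260.9] 0.58 [ 0.4668 -0.3101  0.012 ]
block_a_center reg [464.7, 247.7, 493.9, 276.2] 0.8
block_a_center reg [358.8, 191.0, 393.2, 222.6] 0.32
block_b_center tip [375.3 211.3] 0.74 [ 
[... 245 characters left out ...]
15, -0.774, -0.633, 0.57], [0.0, 0.0, 0.0, 1.0]] 391.32263349166055
gauge_grip tip [328.3 200.7] 0.71 [ 0.5116 -0.0207  0.04  ]
gauge_grip tip [337.1 235.9] 0.69 [0.4786 0.0821 0.04  ]
gauge_grip tip [293.9 219.7] 0.67 [0.5706 0.0517 0.04  ]
gauge_grip reg [286.9, 210.1, 300.8, 235.6] 0.79
gauge_grip reg [329.7, 225.0, 345.6, 243.4] 0.74
gauge_grip reg [321.4, 192.8, 334.3, 216.7] 0.72
gauge_grip reg [309.3, 178.2, 333.1, 198.0] 0.45
block_a_center tip [360.3 144.9] 0.55 [ 0.4665 -0.3086  0.012 ]
block_a_center reg [349.3, 138.6, 370.1, 152.9] 0.5
block_b_center reg [307.9, 178.3, 331.3, 197.6] 0.94
tray tip [301.4 335.6] 0.96 [0.5086 0.2791 0.    ]
tray reg [229.4, 282.4, 362.6, 400.0] 0.65
```

```bash
python3 - <<'E'
import cv2,numpy as np
t=cv2.imread("pics/top0.png");s=cv2.imread("pics/side0.png")
a=cv2.resize(t[150:300,110:510],(800,300),interpolation=cv2.INTER_CUBIC)
b=cv2.resize(s[125:275,200:600],(800,300),interpolation=cv2.INTER_CUBIC)
cv2.imwrite("pics/both.png",np.vstack([a,b]))
z=[cv2.resize(i[y:y+h,x:x+w],(400,300),interpolation=cv2.INTER_CUBIC) for i,x,y,w,h in((t,262,165,88,66+0),(s,275,185,88,66),(t,440,235,72,54),(t,340,185,72,54))]
cv2.imwrite("pics/zoom.png",np.vstack([np.hstack(z[:2]),np.hstack(z[2:])]))
E
```

```text
(no output)
```

View pics/both.png

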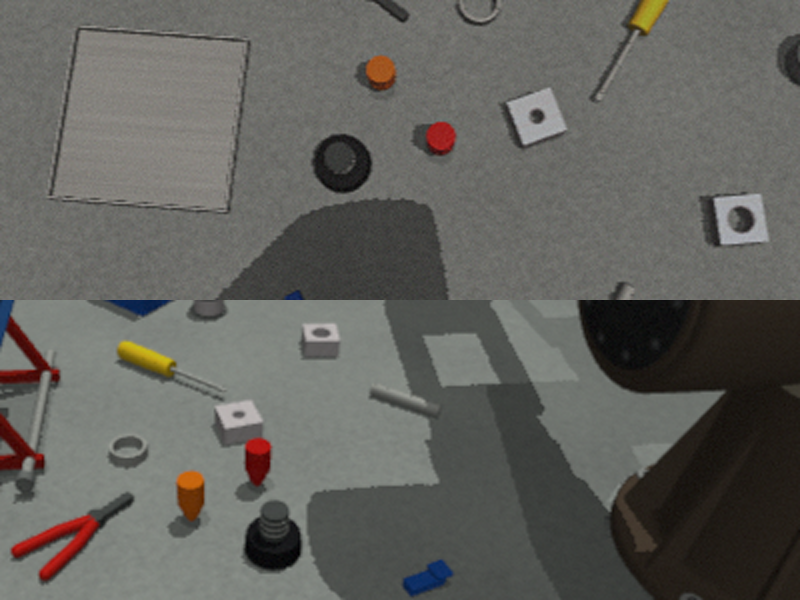

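View pics/zoom.png

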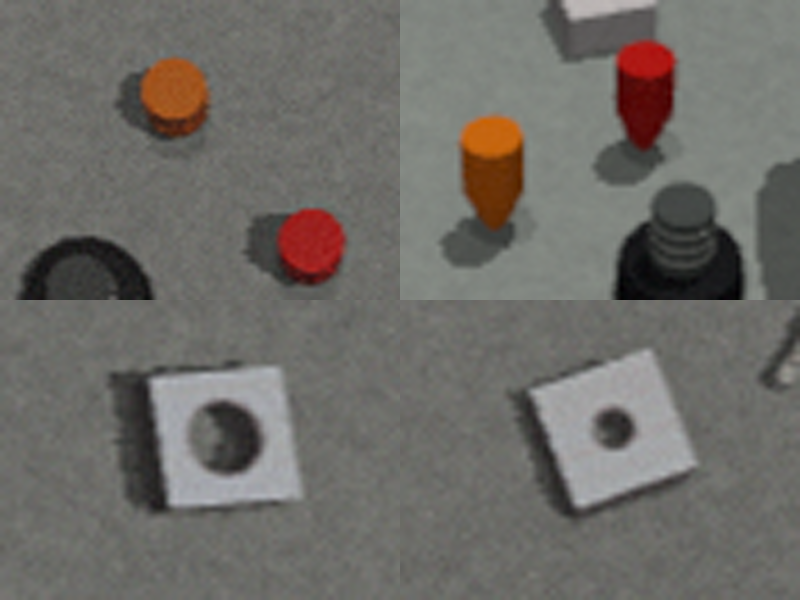

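Candidates for the gauge in the top view: dark grip in the black stand at (279,230), orange look-alike at (303,186), and red look-alike at (331,221). The dark one in the stand fits, and the zoom confirms it. Blocks: (477,261) has the large bore, so it is A. (375,211) has the small bore, so it is B and stays. The tray is at (185,211).

```bash
cat >> h.py <<'E'
from scipy.spatial.transform import Rotation as R
def go(target,jawyaw=None):
    s=bot.sense();M=R.from_rotvec(s["tcp_rot"]);p=np.array(s["position"])
    y=M.as_matrix()[:,1];yaw=np.degrees(np.arctan2(y[1],y[0]))
    print("clock",round(float(s["clock"]),2),"pos",p.round(4),"gap",round(float(s["finger_gap"]),4),"F",np.round(s["ft_force"],1),"jaw yaw",yaw.round(1),"q6",round(float(s["q"][5]),2));print("axes cols\n",M.as_matrix().round(3))
    if jawyaw is None: Mt=None;tw=np.zeros(3)
    xw=np.array([0,0,-1.])
    j=np.radians(yaw if jawyaw is None else yaw+((jawyaw-yaw+90)%180-90))
    yw=np.array([np.cos(j),np.sin(j),0]);G=np.column_stack([xw,yw,np.cross(xw,yw)])
    print("turn(tool)",(M.inv()*R.from_matrix(G)).as_rotvec().round(4),"shift in tool now",(M.inv().apply(np.array(target)-p)).round(4),"shift after turn",(G.T@(np.array(target)-p)).round(4))
def blockrect(c,label,near,z=.024):
    for r in bot.regions_of(label,c):
        b=r["bbox"]
        if abs((b[0]+b[2])/2-near[0])<15:
            m=r["region"].astype(np.uint8);k=max(cv2.findContours(m,0,1)[0],key=cv2.contourArea)[:,0]
            w=np.array([at(c,q,z)[:2] for q in k],np.float32)*1000
            return cv2.minAreaRect(w)
E
python3 - <<'E'
from h import *
go([.478,.081,.10])
c=bot.camera("top")
print(blockrect(c,"block_a_center",(478,262)),blockrect(c,"tray",(184,211),.012))
# edges by bright threshold
g=cv2.cvtColor(c["color"],cv2.COLOR_BGR2GRAY)[235:290,450:510];_,m=cv2.threshold(g,150,255,0)
k=max(cv2.findContours(m,0,1)[0],key=cv2.contourArea)[:,0]+[450,235]
print(cv2.minAreaRect(np.array([at(c,q,.024)[:2] for q in k],np.float32)*1000))
E
```

```text
clock 0.9 pos [ 0.2136 -0.6139  0.2313] gap 0.0854 F [-0.3 -0.8 -0.3] jaw yaw -70.8 q6 -0.05
axes cols
 [[ 0.     0.329 -0.944]
 [ 0.    -0.944 -0.329]
 [-1.    -0.    -0.   ]]
turn(tool) [-0. -0.  0.] shift in tool now [ 0.1313 -0.5694 -0.4781] shift after turn [ 0.1313 -0.5694 -0.4781]
((468.5198669433594, -306.8578796386719), (48.37137985229492, 56.31932067871094), 10.856969833374023) ((503.1685791015625, 279.4381103515625), (180.4716796875, 184.0152587890625), 2.548630952835083)
((469.1150817871094, -311.6394348144531), (44.96076583862305, 43.992061614990234), 12.507701873779297)
```

```bash
python3 -m inch '[[[0,0,0],[0,-0.028,-0.038],0],[[0,0,0],[0,-0.028,-0.038],0],[[0,0,0],[0,-0.028,-0.038],0],[[0,0,0],[0,-0.028,-0.038],0],[[0,0,0],[0,-0.028,-0.038],0],[[0,0,0],[0,-0.028,-0.038],0],[[0,0,0],[0,-0.028,-0.038],0],[[0,0,0],[0,-0.028,-0.038],0]]'
python3 -m inch '[[[0,0,0],[0,-0.042,-0.02],0],[[0,0,0],[0,-0.042,-0.02],0],[[0,0,0],[0,-0.042,-0.02],0],[[0,0,0],[0,-0.042,-0.02],0],[[0,0,0],[0,-0.042,-0.02],0],[[0,0,0],[0,-0.042,-0.02],0],[[0.06,0,0],[0.03,-0.04,-0.01],0],[[0.06,0,0],[0.03,-0.02,-0.005],0]]'
python3 - <<'E'
from h import *
go([.478,.081,.10],-78)
E
```

```text
clock: 1.85
position: [0.428, -0.3008, 0.2315]
tcp_rot: [2.04, 0.344, -2.04]
ft_force: [0.1, -0.8, 0.3]
finger_gap: 0.0851
clock: 2.65
position: [0.4537, 0.0386, 0.172]
tcp_rot: [2.111, 0.227, -2.105]
ft_force: [0.4, -0.6, -0.0]
finger_gap: 0.0858
clock 2.65 pos [0.4537 0.0386 0.172 ] gap 0.0858 F [ 0.4 -0.6 -0. ] jaw yaw -77.7 q6 1.37
axes cols
 [[ 0.003  0.213 -0.977]
 [ 0.    -0.977 -0.213]
 [-1.     0.    -0.003]]
turn(tool) [ 0.0049 -0.0028 -0.0002] shift in tool now [ 0.0721 -0.0363 -0.0325] shift after turn [ 0.072  -0.0364 -0.0326]
```

```bash
python3 -m inch '[[[0,0,0],[0.02,-0.018,-0.016],0],[[0,0,0],[0.02,-0.018,-0.016],0],[[0,0,0],[0.02,0,0],0],[[0,0,0],[0.01,0,0],0],[[0,0,0],[0,0,0],0]]'
python3 - <<'E'
from h import *
go([.478,.081,.024],-78)
ims=[]
for n in("top","side"):
    c=bot.camera(n)
    for r in bot.tip_of("gauge_grip",c)[:4]:print(n,np.round(r["pixel"],1),round(r["score"],2),at(c,r["pixel"],.04).round(4))
    p=proj(c,[.478,.081,.06]).astype(int);ims.append(cv2.resize(c["color"][p[1]-60:p[1]+60,p[0]-60:p[0]+60],(400,400),interpolation=cv2.INTER_CUBIC))
cv2.imwrite("pics/g1.png",np.hstack(ims))
E
```

```text
clock: 3.15
position: [0.476, 0.0776, 0.1009]
tcp_rot: [2.105, 0.227, -2.111]
ft_force: [0.9, -0.2, 0.1]
finger_gap: 0.0853
clock 3.15 pos [0.476  0.0776 0.1009] gap 0.0853 F [ 0.9 -0.2  0.1] jaw yaw -77.7 q6 1.45
axes cols
 [[-0.002  0.213 -0.977]
 [-0.    -0.977 -0.213]
 [-1.    -0.     0.002]]
turn(tool) [0.0054 0.0024 0.0002] shift in tool now [ 0.0769 -0.0028 -0.0028] shift after turn [ 0.0769 -0.0029 -0.0026]
top [329.9 219.1] 0.67 [ 0.51   -0.0145  0.04  ]
side [295. 220.] 0.83 [0.5683 0.0522 0.04  ]
side [331.8 201.1] 0.67 [ 0.504  -0.0208  0.04  ]
side [337.8 234.9] 0.54 [0.4777 0.0791 0.04  ]
```

View pics/g1.png

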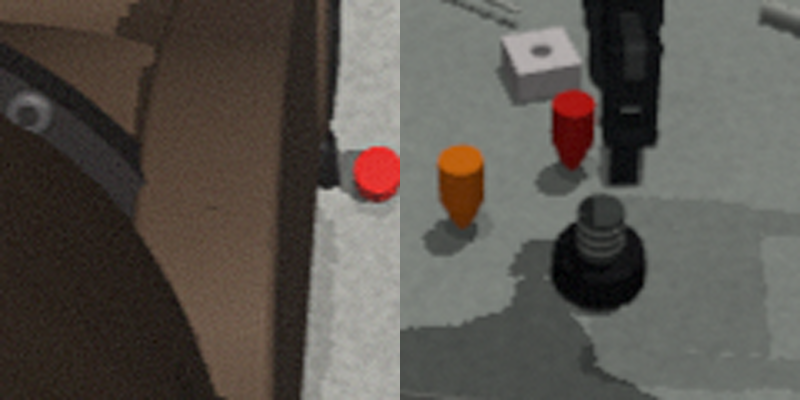

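```bash
python3 -m inch '[[[0,0,0],[0.02,-0.002,-0.002],0],[[0,0,0],[0.02,-0.001,-0.0005],0],[[0,0,0],[0.02,0,0],0],[[0,0,0],[0.015,0,0],0],[[0,0,0],[0,0,0],0]]'
python3 -m inch '[[[0,0,0],[0,0,0],1],[[0,0,0],[0,0,0],1],[[0,0,0],[0,0,0],1],[[0,0,0],[0,0,0],1],[[0,0,0],[0,0,0],1],[[0,0,0],[0,0,0],1]]' 40
python3 - <<'E'
from h import *
go([.478,.081,.024],-78)
E
```

```text
clock: 3.85
position: [0.4783, 0.081, 0.0262]
tcp_rot: [2.107, 0.227, -2.11]
ft_force: [0.1, -0.1, 0.8]
finger_gap: 0.0854
clock: 4.45
position: [0.4793, 0.0814, 0.0276]
tcp_rot: [2.109, 0.227, -2.107]
ft_force: [-1.7, -0.2, 10.1]
finger_gap: 0.0267
clock 4.45 pos [0.4793 0.0814 0.0276] gap 0.0267 F [-1.7 -0.2 10.1] jaw yaw -77.7 q6 1.46
axes cols
 [[ 0.001  0.213 -0.977]
 [ 0.    -0.977 -0.213]
 [-1.     0.    -0.001]]
turn(tool) [ 0.0053 -0.0012 -0.0001] shift in tool now [0.0036 0.0001 0.0014] shift after turn [0.0036 0.0001 0.0014]
```

```bash
python3 -m inch '[[[0,0,0],[-0.005,0,0],1],[[0,0,0],[-0.01,0,0],1],[[0,0,0],[-0.015,0,0],1],[[0,0,0],[-0.02,0,0],1],[[0,0,0],[-0.02,0,0],1],[[0,0,0],[-0.02,0,0],1],[[0,0,0],[0,0,0],1]]'
python3 - <<'E'
from h import *
go([.468,-.31,.11],-78)
c=bot.camera("side");p=proj(c,[.478,.081,.09]).astype(int)
cv2.imwrite("pics/g2.png",cv2.resize(c["color"][p[1]-60:p[1]+60,p[0]-60:p[0]+60],(400,400),interpolation=cv2.INTER_CUBIC))
E
```

```text
clock: 5.15
position: [0.4802, 0.0815, 0.1197]
tcp_rot: [2.112, 0.227, -2.104]
ft_force: [0.2, 0.6, -2.3]
finger_gap: 0.0267
clock 5.15 pos [0.4802 0.0815 0.1197] gap 0.0267 F [ 0.2  0.6 -2.3] jaw yaw -77.7 q6 1.46
axes cols
 [[ 0.004  0.213 -0.977]
 [ 0.    -0.977 -0.213]
 [-1.     0.    -0.004]]
turn(tool) [ 0.0054 -0.0041 -0.0004] shift in tool now [0.0094 0.3799 0.0954] shift after turn [0.0097 0.3804 0.0933]
```

View pics/g2.png

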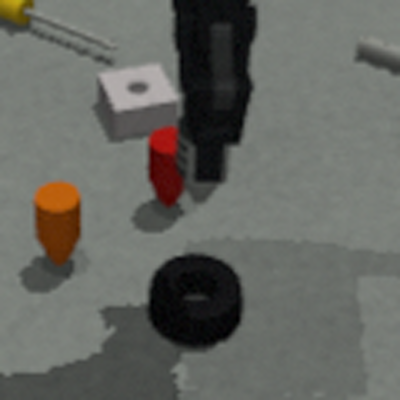

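Side view: the gauge is in the fingers at about (203,190), with its tapered tip showing below. The stand's hole is empty at (195,300), and both look-alikes stand untouched.

```bash
python3 -m inch '[[[0,0.002,0],[0,0.015,0.004],1],[[0,0.002,0],[0,0.024,0.006],1],[[0.005,0,0],[0,0.027,0.007],1],[[0,0,0],[0,0.027,0.007],1],[[0,0,0],[0,0.027,0.007],1],[[0,0,0],[0,0.027,0.007],1],[[0,0,0],[0,0.027,0.007],1],[[0,0,0],[0,0.027,0.007],1]]'
python3 -m inch '[[[0,0,0],[0,0.027,0.007],1],[[0,0,0],[0,0.027,0.007],1],[[0,0,0],[0,0.027,0.007],1],[[0,0,0],[0,0.027,0.007],1],[[0,0,0],[0,0.027,0.006],1],[[0,0,0],[0,0.024,0.005],1],[[0,0,0],[0,0.014,0.004],1],[[0,0,0],[0,0,0],1]]'
python3 - <<'E'
from h import *
go([.4685,-.310,.07],-78)
ims=[]
for n in("top","side"):
    c=bot.camera(n)
    for l in("block_a_center","gauge_grip"):
        for r in bot.tip_of(l,c)[:4]:print(n,l,np.round(r["pixel"],1),round(r["score"],2),at(c,r["pixel"],Z[l]).round(4))
    p=proj(c,[.468,-.31,.05]).astype(int);ims.append(cv2.resize(c["color"][p[1]-40:p[1]+40,p[0]-40:p[0]+40],(400,400),interpolation=cv2.INTER_CUBIC))
cv2.imwrite("pics/g3.png",np.hstack(ims))
E
```

```text
clock: 6.0
position: [0.4694, -0.1271, 0.116]
tcp_rot: [2.114, 0.223, -2.108]
ft_force: [0.1, 0.9, -1.2]
finger_gap: 0.0269
clock: 6.8
position: [0.4638, -0.3055, 0.116]
tcp_rot: [2.116, 0.221, -2.108]
ft_force: [-0.2, 0.4, -0.4]
finger_gap: 0.0268
clock 6.8 pos [ 0.4638 -0.3055  0.116 ] gap 0.0268 F [-0.2  0.4 -0.4] jaw yaw -78.1 q6 0.72
axes cols
 [[ 0.004  0.207 -0.978]
 [ 0.001 -0.978 -0.207]
 [-1.    -0.    -0.004]]
turn(tool) [-0.0012 -0.0037  0.0002] shift in tool now [ 0.046   0.0054 -0.0035] shift after turn [ 0.046   0.0054 -0.0037]
top block_a_center [474.9 260.9] 0.88 [ 0.4663 -0.3057  0.012 ]
top gauge_grip [301.  184.8] 0.61 [0.5714 0.0498 0.04  ]
top gauge_grip [329.8 221. ] 0.45 [ 0.5063 -0.0147  0.04  ]
side block_a_center [362.1 145.3] 0.55 [ 0.4615 -0.3075  0.012 ]
side gauge_grip [293.1 218.7] 0.83 [0.5729 0.049  0.04  ]
side gauge_grip [330.6 200.8] 0.69 [ 0.5067 -0.0213  0.04  ]
```

View pics/g3.png

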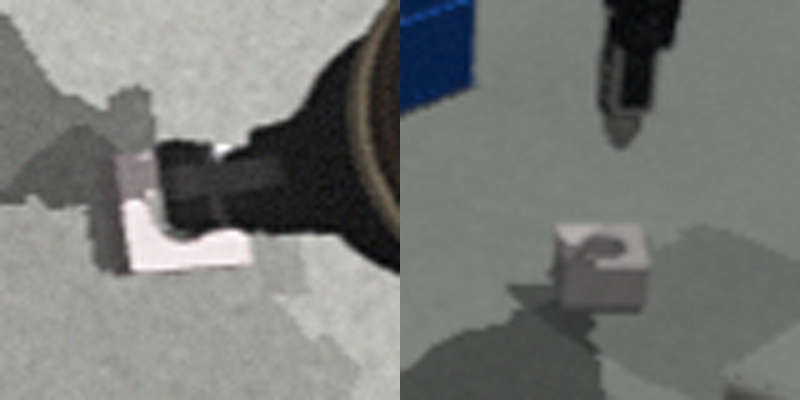

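```bash
python3 - <<'E'
from h import *
c=bot.camera("side");p=proj(c,[.468,-.31,.05]).astype(int)
f=lambda x,y,z:at(c,p-40+np.array([x/5,y/5]),z).round(4)
print("tip",f(220,148,.092),"hole",f(200,243,.024))
im=c["color"];g=cv2.cvtColor(im,cv2.COLOR_BGR2GRAY)
c0=cv2.imread("pics/side0.png");t0=cv2.imread("pics/top0.png");ct=bot.camera("top")
for cc,i,(x,y),lo in((c,c0,(360,142),0),(ct,t0,(480,259),0)):
    g=cv2.cvtColor(i,cv2.COLOR_BGR2GRAY)[y-16:y+16,x-18:x+18]
    m=(g>(170 if i is c0 else 150)).astype(np.uint8)
    k=max(cv2.findContours(m,0,1)[0],key=cv2.contourArea)[:,0]+[x-18,y-16]
    w=np.array([at(cc,q,.024)[:2] for q in k],np.float32)*1000
    print(cv2.minAreaRect(w), g.max())
E
```

```text
tip [ 0.4616 -0.2917  0.092 ] hole [ 0.4684 -0.3109  0.024 ]
((467.9629211425781, -311.74114990234375), (40.716827392578125, 37.01929473876953), 10.889448165893555) 184
((469.3771667480469, -311.9230651855469), (44.90947341918945, 43.77271270751953), 11.763872146606445) 176
```

```bash
python3 -m inch '[[[0,-0.004,0],[0.01,0.004,-0.003],1],[[0,0,0],[0.02,0.003,-0.002],1],[[0,0,0],[0.015,0,0],1],[[0,0,0],[0,0,0],1],[[0,0,0],[0,0,0],1]]'
python3 - <<'E'
from h import *
go([.470,-.311,.03],-78)
c=bot.camera("side")
p=proj(c,[.468,-.31,.05]).astype(int);i=cv2.resize(c["color"][p[1]-40:p[1]+40,p[0]-40:p[0]+40],(480,480),interpolation=cv2.INTER_CUBIC)
cv2.imwrite("pics/g4.png",i)
print((proj(c,[.4683,-.3112,.024])-p+40)*6)
E
```

```text
clock: 7.7
position: [0.4704, -0.3099, 0.0712]
tcp_rot: [2.11, 0.223, -2.112]
ft_force: [-0.6, -0.6, -0.1]
finger_gap: 0.0272
clock 7.7 pos [ 0.4704 -0.3099  0.0712] gap 0.0272 F [-0.6 -0.6 -0.1] jaw yaw -78.0 q6 0.72
axes cols
 [[-0.001  0.208 -0.978]
 [ 0.001 -0.978 -0.208]
 [-1.    -0.001  0.001]]
turn(tool) [0.0005 0.0007 0.0007] shift in tool now [0.0412 0.001  0.0006] shift after turn [0.0412 0.001  0.0007]
[240.35629105 291.23812586]
```

View pics/g4.png

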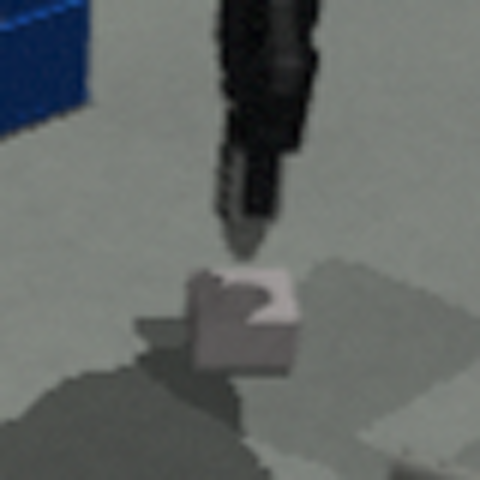

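The tip at (245,258) is above the bore at (240,291). I'll lower it in steps and watch the force.

```bash
python3 -m inch '[[[0,0,0],[0.01,0.001,0],1],[[0,0,0],[0.01,0,0],1],[[0,0,0],[0.006,0,0],1],[[0,0,0],[0.004,0,0],1],[[0,0,0],[0.004,0,0],1],[[0,0,0],[0,0,0],1]]'

```

```text
clock: 8.35
position: [0.4705, -0.3109, 0.037]
tcp_rot: [2.11, 0.223, -2.112]
ft_force: [0.2, -0.5, 0.2]
finger_gap: 0.0269
```

```bash
python3 -m inch '[[[0,0,0],[0.004,0,0],1],[[0,0,0],[0.003,0,0],1],[[0,0,0],[0.001,0,0],1],[[0,0,0],[0,0,0],1]]'

```

```text
clock: 8.75
position: [0.4707, -0.311, 0.0294]
tcp_rot: [2.111, 0.222, -2.111]
ft_force: [-0.0, -0.1, -0.6]
finger_gap: 0.0268
```

```bash
python3 -m inch '[[[0,0,0],[0.001,0,0],1],[[0,0,0],[0.001,0,0],1],[[0,0,0],[0.001,0,0],1],[[0,0,0],[0,0,0],1]]'

```

```text
clock: 9.15
position: [0.4708, -0.3113, 0.0283]
tcp_rot: [2.111, 0.221, -2.11]
ft_force: [-8.9, 4.1, 36.7]
finger_gap: 0.027
```

```bash
python3 -m inch '[[[0,0,0],[-0.002,0,0],1],[[0,0,0],[0,0,0],0.4],[[0,0,0],[0,0,0],0],[[0,0,0],[0,0,0],0],[[0,0,0],[0,0,0],0],[[0,0,0],[0,0,0],0]]'
python3 - <<'E'
from h import *
go([.4685,-.311,.0],-78)
c=bot.camera("side");p=proj(c,[.468,-.31,.05]).astype(int);i=cv2.resize(c["color"][p[1]-40:p[1]+40,p[0]-40:p[0]+40],(480,480),interpolation=cv2.INTER_CUBIC)
cv2.imwrite("pics/g5.png",i)
E
```

```text
clock: 9.75
position: [0.4706, -0.311, 0.0284]
tcp_rot: [2.111, 0.222, -2.111]
ft_force: [-0.6, 0.3, -0.4]
finger_gap: 0.085
clock 9.75 pos [ 0.4706 -0.311   0.0284] gap 0.085 F [-0.6  0.3 -0.4] jaw yaw -78.0 q6 0.72
axes cols
 [[-0.     0.208 -0.978]
 [ 0.    -0.978 -0.208]
 [-1.    -0.     0.   ]]
turn(tool) [0.0004 0.0002 0.0002] shift in tool now [ 0.0284 -0.0005  0.0021] shift after turn [ 0.0284 -0.0005  0.0021]
```

View pics/g5.png

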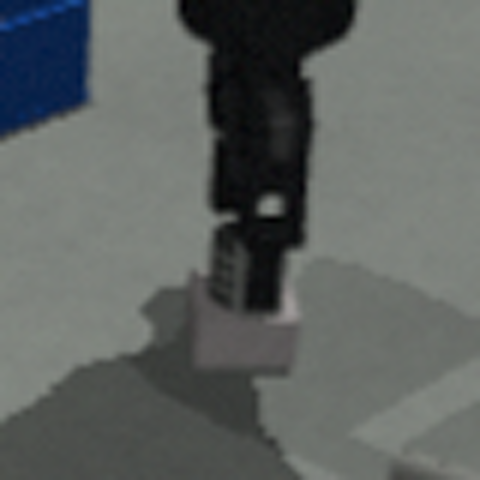

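Side view: the grip's ribbed lower edge meets the block top, with no pin showing at (225,300). The gauge is seated. Next I'll lower the jaws round the block.

```bash
python3 -m inch '[[[0,0,0],[0.01,0,0.001],0],[[0,0,0],[0.01,0,0.001],0],[[0,0,0],[0.006,0,0],0],[[0,0,0],[0.001,0,0],0],[[0,0,0],[0,0,0],0]]'
python3 -m inch '[[[0,0,0],[0,0,0],0.2],[[0,0,0],[0,0,0],0.3],[[0,0,0],[0,0,0],0.4],[[0,0,0],[0,0,0],0.5],[[0,0,0],[0,0,0],1],[[0,0,0],[0,0,0],1],[[0,0,0],[0,0,0],1],[[0,0,0],[0,0,0],1]]' 60
python3 - <<'E'
from h import *
go([.503,.28,.0],-78)
E
```

```text
clock: 10.3
position: [0.4685, -0.3113, 0.001]
tcp_rot: [2.11, 0.223, -2.112]
ft_force: [-0.5, -0.6, -0.5]
finger_gap: 0.0852
clock: 11.1
position: [0.4689, -0.3116, 0.0021]
tcp_rot: [2.111, 0.222, -2.11]
ft_force: [-0.7, 1.4, 8.8]
finger_gap: 0.0448
clock 11.1 pos [ 0.4689 -0.3116  0.0021] gap 0.0448 F [-0.7  1.4  8.8] jaw yaw -78.0 q6 0.72
axes cols
 [[ 0.     0.208 -0.978]
 [-0.    -0.978 -0.208]
 [-1.     0.    -0.   ]]
turn(tool) [ 0.0003 -0.0003 -0.0003] shift in tool now [ 0.0019 -0.5715 -0.1565] shift after turn [ 0.0021 -0.5715 -0.1564]
```

```bash
python3 -m inch '[[[0,0,0],[-0.005,0,0],1],[[0,0,0],[-0.01,0,0],1],[[0,0,0],[-0.018,0,0],1],[[0,0,0],[-0.02,0,0],1],[[0,0,0],[-0.02,0,0],1],[[0,0,0],[-0.018,0,0],1],[[0,0,0],[-0.01,0,0],1],[[0,0,0],[0,0,0],1]]'
python3 - <<'E'
from h import *
go([.503,.28,.1],-78)
c=bot.camera("side");p=proj(c,[.468,-.31,.11]).astype(int);y0=max(0,p[1]-60);i=cv2.resize(c["color"][y0:y0+120,p[0]-60:p[0]+60],(480,480),interpolation=cv2.INTER_CUBIC)
cv2.imwrite("pics/g6.png",i)
E
```

```text
clock: 11.9
position: [0.4695, -0.312, 0.1041]
tcp_rot: [2.112, 0.22, -2.108]
ft_force: [0.6, 0.1, -2.5]
finger_gap: 0.0448
clock 11.9 pos [ 0.4695 -0.312   0.1041] gap 0.0448 F [ 0.6  0.1 -2.5] jaw yaw -78.0 q6 0.72
axes cols
 [[ 0.002  0.208 -0.978]
 [-0.002 -0.978 -0.208]
 [-1.     0.002 -0.002]]
turn(tool) [ 0.0004 -0.0017 -0.0019] shift in tool now [ 0.0033 -0.572  -0.1561] shift after turn [ 0.0041 -0.572  -0.1559]
```

View pics/g6.png

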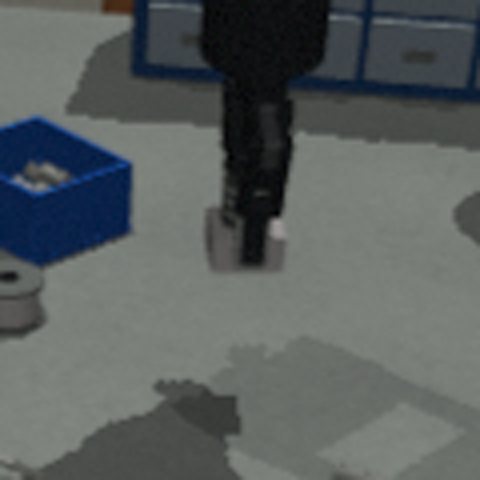

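The block is held level at (245,240) and clear of the bench. The load of about 2.5 N matches block plus gauge. Now the transfer.

```bash
python3 -m inch '[[[0,0,0],[0,-0.01,-0.003],1],[[0,0,0],[0,-0.018,-0.005],1],[[0,0,0],[0,-0.024,-0.0065],1],[[0,0,0],[0,-0.026,-0.007],1],[[0,0,0],[0,-0.028,-0.0075],1],[[0,0,0],[0,-0.028,-0.0075],1],[[0,0,0],[0,-0.028,-0.0075],1],[[0,0,0],[0,-0.028,-0.0075],1]]'
python3 -m inch '[[[0,0,0],[0,-0.028,-0.0075],1],[[0,0,0],[0,-0.028,-0.0075],1],[[0,0,0],[0,-0.028,-0.0075],1],[[0,0,0],[0,-0.028,-0.0075],1],[[0,0,0],[0,-0.028,-0.0075],1],[[0,0,0],[0,-0.028,-0.0075],1],[[0,0,0],[0,-0.028,-0.0075],1],[[0,0,0],[0,-0.028,-0.0075],1]]'
python3 -m inch '[[[0,0,0],[0,-0.028,-0.0075],1],[[0,0,0],[0,-0.028,-0.0075],1],[[0,0,0],[0,-0.028,-0.0075],1],[[0,0,0],[0,-0.024,-0.007],1],[[0,0,0],[0,-0.016,-0.004],1],[[0,0,0],[0,-0.008,-0.003],1],[[0,0,0],[0,0,0],1],[[0,0,0],[0,0,0],1]]'
python3 - <<'E'
from h import *
go([.503,.28,.02],-78)
E
```

```text
clock: 12.75
position: [0.4784, -0.1122, 0.1019]
tcp_rot: [2.109, 0.224, -2.113]
ft_force: [-0.2, -1.0, -3.0]
finger_gap: 0.0447
clock: 13.55
position: [0.4899, 0.1188, 0.1019]
tcp_rot: [2.109, 0.223, -2.112]
ft_force: [0.6, -1.0, -2.0]
finger_gap: 0.0448
clock: 14.35
position: [0.4993, 0.2527, 0.1023]
tcp_rot: [2.11, 0.222, -2.111]
ft_force: [-0.3, 0.1, -2.4]
finger_gap: 0.0451
clock 14.35 pos [0.4993 0.2527 0.1023] gap 0.0451 F [-0.3  0.1 -2.4] jaw yaw -78.0 q6 1.78
axes cols
 [[-0.001  0.208 -0.978]
 [-0.    -0.978 -0.208]
 [-1.     0.     0.001]]
turn(tool) [ 0.0003  0.0008 -0.0003] shift in tool now [ 0.0823 -0.0259 -0.0093] shift after turn [ 0.0823 -0.0259 -0.0092]
```

```bash
python3 -m inch '[[[0,0,0],[0.01,-0.013,-0.005],1],[[0,0,0],[0.02,-0.013,-0.004],1],[[0,0,0],[0.02,0,0],1],[[0,0,0],[0.02,0,0],1],[[0,0,0],[0.012,0,0],1],[[0,0,0],[0.006,0,0],1],[[0,0,0],[0,0,0],1],[[0,0,0],[0,0,0],1]]'

```

```text
clock: 15.15
position: [0.5036, 0.2808, 0.015]
tcp_rot: [2.112, 0.222, -2.111]
ft_force: [0.8, -0.6, -2.4]
finger_gap: 0.0444
```

```bash
python3 -m inch '[[[0,0,0],[0.002,0,0],1],[[0,0,0],[0.002,0,0],1],[[0,0,0],[0.001,0,0],1],[[0,0,0],[0,0,0],1]]'
python3 - <<'E'
from h import *
go([.503,.28,.005],-78)
c=bot.camera("side");i=cv2.resize(c["color"][240:400,220:380],(480,480),interpolation=cv2.INTER_CUBIC)
cv2.imwrite("pics/g7.png",i)
E
```

```text
clock: 15.55
position: [0.5032, 0.2807, 0.0096]
tcp_rot: [2.111, 0.222, -2.111]
ft_force: [-0.0, 0.4, -1.2]
finger_gap: 0.0446
clock 15.55 pos [0.5032 0.2807 0.0096] gap 0.0446 F [-0.   0.4 -1.2] jaw yaw -78.0 q6 1.82
axes cols
 [[ 0.     0.208 -0.978]
 [ 0.    -0.978 -0.208]
 [-1.    -0.    -0.   ]]
turn(tool) [ 0.0004 -0.0001  0.    ] shift in tool now [0.0046 0.0006 0.0003] shift after turn [0.0046 0.0006 0.0003]
```

View pics/g7.png

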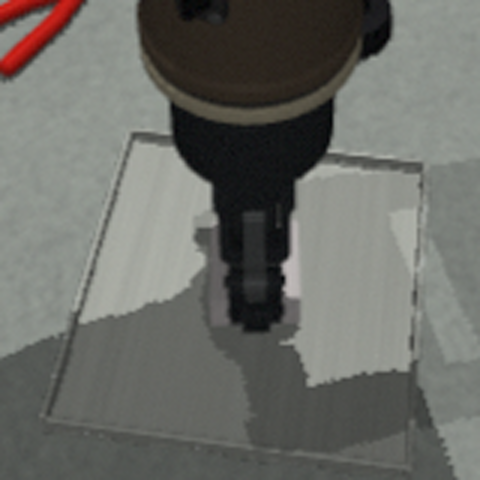

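The block at (255,275) is well inside the tray. I'll lower it the last few millimetres until it touches.

```bash
python3 -m inch '[[[0,0,0],[0.001,0,0],1],[[0,0,0],[0.001,0,0],1],[[0,0,0],[0.001,0,0],1],[[0,0,0],[0,0,0],1]]'

```

```text
clock: 16.0
position: [0.5031, 0.2806, 0.0064]
tcp_rot: [2.111, 0.222, -2.111]
ft_force: [-0.0, -0.2, -2.1]
finger_gap: 0.0449
```

```bash
python3 -m inch '[[[0,0,0],[0.001,0,0],1],[[0,0,0],[0,0,0],1]]'

```

```text
clock: 16.2
position: [0.5031, 0.2807, 0.0054]
tcp_rot: [2.111, 0.222, -2.111]
ft_force: [0.2, 0.5, -1.7]
finger_gap: 0.0447
```

```bash
python3 -m inch '[[[0,0,0],[0.0005,0,0],1],[[0,0,0],[0.0005,0,0],1],[[0,0,0],[0,0,0],1]]'

```

```text
clock: 16.5
position: [0.5032, 0.2807, 0.0051]
tcp_rot: [2.111, 0.222, -2.111]
ft_force: [-2.9, -0.7, 10.8]
finger_gap: 0.0452
```

```bash
python3 -m inch '[[[0,0,0],[0,0,0],0.4],[[0,0,0],[0,0,0],0.2],[[0,0,0],[0,0,0],0],[[0,0,0],[0,0,0],0],[[0,0,0],[0,0,0],0],[[0,0,0],[0,0,0],0]]'
python3 -m inch '[[[0,0,0],[-0.01,0,0],0],[[0,0,0],[-0.02,0,0],0],[[0,0,0],[-0.03,0,0],0],[[0,0,0],[-0.03,0,0],0],[[0,0,0],[-0.03,0,0],0],[[0,0,0],[-0.03,0,0],0],[[0,0,0],[0,0.03,0],0],[[0,0,0],[0,0.03,0],0]]'
python3 -m inch '[[[0,0,0],[0,0.04,0],0],[[0,0,0],[0,0.04,0],0],[[0,0,0],[0,0.04,0],0],[[0,0,0],[0,0.04,0],0],[[0,0,0],[0,0.04,0],0],[[0,0,0],[0,0.03,0],0],[[0,0,0],[0,0,0],0]]'
python3 - <<'E'
from h import *
ims=[]
for n,l in(("top",125),("side",220)):
    c=bot.camera(n);
    for L in("gauge_grip","block_a_center","tray"):
        for r in bot.tip_of(L,c)[:3]:print(n,L,np.round(r["pixel"],1),round(r["score"],2),at(c,r["pixel"],Z[L]+(.003 if L!="tray" else 0)).round(4))
    y=150 if n=="top" else 190
    ims.append(cv2.resize(c["color"][y:y+200,l:l+200],(400,400),interpolation=cv2.INTER_CUBIC))
cv2.imwrite("pics/g8.png",np.hstack(ims))
E
```

```text
clock: 17.1
position: [0.5031, 0.2807, 0.0045]
tcp_rot: [2.111, 0.222, -2.111]
ft_force: [0.8, 0.3, -0.3]
finger_gap: 0.0855
clock: 17.9
position: [0.5163, 0.2221, 0.1565]
tcp_rot: [2.113, 0.225, -2.107]
ft_force: [0.9, -0.5, -0.4]
finger_gap: 0.0856
clock: 18.6
position: [0.5644, -0.0063, 0.1553]
tcp_rot: [2.113, 0.218, -2.111]
ft_force: [0.3, 0.6, 0.0]
finger_gap: 0.0854
side gauge_grip [328.9 200.4] 0.79 [ 0.51   -0.0183  0.043 ]
side gauge_grip [293.8 219.3] 0.71 [0.5703 0.0538 0.043 ]
side gauge_grip [302.  323.3] 0.67 [0.5058 0.2842 0.043 ]
side block_a_center [303.3 333.3] 0.62 [0.5043 0.2836 0.015 ]
side tray [299.2 337.1] 0.56 [0.5115 0.2823 0.    ]
side tray [319.8 187.6] 0.25 [ 0.5455 -0.1145  0.    ]
```

View pics/g8.png

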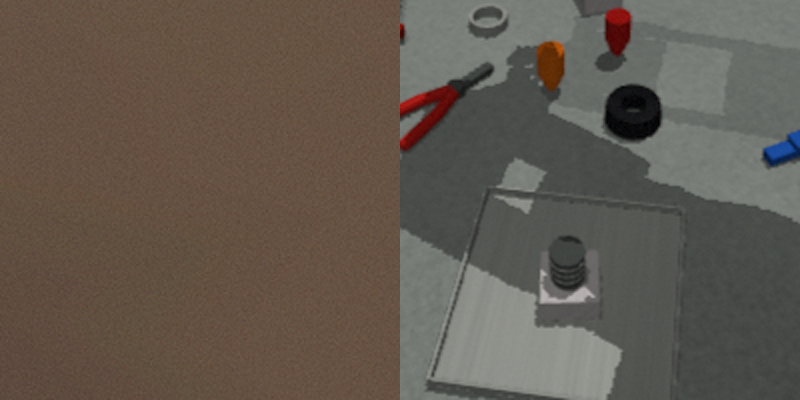

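The block sits flat in the tray at crop (568,285). The gauge stands upright and fully home in it at (567,262), and the positions agree with a 28 mm offset. Block B and the look-alikes are untouched, so I'm handing in.

```bash
python3 -c "
from bench import bot
print(bot.hand_in())"
```

```text
the job is handed in; nothing more can be done
None
```

The job is done and handed in at about 19 s. I lifted the gauge from the black stand and seated it in block A, the one with the 25 mm bore. I then carried block and gauge together to the steel tray and set them down near its centre.

- **Seating:** the pin entered freely. At the same height as on the stand the force rose to about 37 N, which is the grip resting on the block's top. I backed off at once.
- **Final side view:** the block is flat inside the tray and the gauge is upright and fully home. The network's points for the two agree within about 2 mm sideways at the seated height. The robot is clear of everything.
- **Other parts:** I did not touch block B or the orange and red look-alikes. Both look-alikes stand in place in the last picture; block B shows only at its edge.
- **Checks that failed or disagreed:** the arm blocked the top camera at the end, so the final check rests on the side view alone. The gripper opening read about 1.2 mm under the true widths throughout.

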